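# Lock the index slide of a pipe fixture with its locating pin

## Robot

A 6-joint arm with a two-finger parallel gripper is mounted at the origin on the work surface. World frame = base frame: x ahead of the robot, y to its left, z up, the work surface at z = 0. Lengths are in mm, angles in rad, forces in N, time in s.
With the tool pointing down it reaches from about 275 to 750 mm from the base axis. Payload 10.2 kg.
Tool frame: the origin (TCP) lies at the very end of the fingers, on their centre line; the grasp point (between the pads) lies 19 mm behind it (ctrl.hold_point_z is the distance from the TCP to the grasp point, in mm); z points along the fingers, y is the direction in which the jaws open and shut (so a half turn about z gives the same grasp; the last joint's range is limited). The gripper opens to 85 mm and grips with 20 to 120 N. Pads are 22 mm wide; open, the fingers measure 114 mm over their backs; the gripper's body (76 mm by 85 mm) begins 54 mm behind the grasp point. The pads swing forward as they close: fully open they stand 13 mm farther back than shut.
Start: joints at [0.932, 0.313, 1.498, -0, 1.331, -0.223], TCP at [212.072, 480.267, 205.794] pointing down, gripper open.
Joint ranges: [-2.94, 2.94], [-0.97, 2.17], [0.19, 2.56], [-1.23, 4.37], [0.02, 3.11], [-2.88, 2.88]. Speed limits (rad/s): [2.39, 2.39, 3.01, 3.14, 3.14, 3.14].

## Interface

Orientations are given as a unit quaternion [w, x, y, z].
In Python, from rig import readout, cams, workorder, spotter, ctrl gives the robot as it stands.
- The arm moves only by the tool step_arm, never from a script. Its argument "plan" is text: rows parted by semicolons, each of 5 numbers parted by spaces: the shift along the tool's x, y, z in cm, then the turn about the tool's z in degrees, then the opening in per cent of the stroke, from 0 (shut) to 100 (fully open). In form: x y z twist gripper; .... A call has 1 to 10 rows; each row is the pose to reach, as a shift and turn from the pose commanded when the call began, along the tool's axes at that moment; what a row does not reach only later rows make up. A row lasts 1/10 s, in which the tool goes at most 50 mm and 8.59 degrees, less where a joint would pass 70% of its speed; a pose out of reach is approached as far as the arm can. A call with a gripper value outside its range is refused whole. The fingers move at their own pace and stop on an object; "grip_force" is the grip in N (left out, the last holds). Time passes only in rows, so rows that repeat a pose let the fingers close. It gives the time, the measured TCP pose, the force and the opening at its end, in the units of the state.
- readout.sense(): the state, without advancing time (a new reading comes with each control period).
- cams.capture(name): name is "scene" or "top"; returns (picture, depth): 384x512x3 uint8, red, green, blue; 384x512 float32, mm along the optical axis (not along the pixel's ray), 0 where there is no reading.
- cams.camera_info(name): a dict with "vfov" (degrees; the focal length in pixels is half the picture's height over the tangent of half this angle, whatever the lens; pixels are square), "cx", "cy" (the principal point, pixels), "rvec" (rotation vector, rad) and "tvec" (3), from world to camera coordinates, as OpenCV has them. Camera axes: x right, y down, z forward; pixel columns grow to the right and rows downward; lengths in mm; the calibration is good to about 2 mm. A picture is of the moment at which its call begins. camera_info takes no time and is no camera call.
- workorder.finish_job(): hands the job in, once; it reports no verdict.
Trained networks look in the newest picture that a camera, given by its name, has taken for a name from the list of things; names that differ only in an ending like _2 or _b are one class to them, and where a whole thing is asked for, a point or a joint stands for the part that bears it (a point fixed in the world has none). Each returns a list of dicts, best first, with "conf" (0 to 1); they miss things now and then, are a little off and sometimes report something else, mostly with a low value. They report only what shows in the picture. A call takes as long as a camera call. They do not tell look-alikes from the thing itself.
- spotter.regions_of(camera, target): "pixels" (384x512 bool, what is visible of it) and "extent" ([centre column, centre row, width, height] in pixels, round what is visible of it).
The state is a dict: "time_s": time; "joints": joint angles; "dq": joint speeds; "tau": joint torques, N m; "eef_pos": TCP position; "ee_rot": TCP orientation; "force": force on the tool from outside, world axes, zero at the start; "wrist_torque": the same for the moment, N m; "grip_width": opening from 0.0 (shut) to 1.0 (fully open).
Only numpy, scipy, OpenCV 4.12 (cv2) and the standard library are available. Lean on these libraries where they do the work, as an engineer would, in place of code of your own. Each camera call takes 0.05 s, during which the arm holds its last target. There are 200 camera calls.

## Task

Take the locating pin with the plain straight grip out of the wooden block and lock the pipe fixture's slide with it: set the pin's nose on the top face of the steel bar, slide it along, pressing only lightly, until it drops into the blind hole in the bar, and push it fully home. Leave it standing there and leave the other two pins in the block.

Things in the scene. Friction and masses are not known exactly. Their poses are not given: they have to be found in the camera images.
- fixture: Fixed pipe fixture, 290 mm long (its x), 215 mm wide (its y from -55 to +160 mm). Origin on the table, under the middle of its slide; z up, x along the slide. The slide is a clamped flat steel bar, 40 mm wide, centred on y = 0, top face 36 mm up; rails beside it reach 30 mm up. Pressing the pin on the fixture with over 30 N at any time spoils it; 3 to 12 N finds the hole and seats the pin.
- slide_mid (a point): Point of the fixture on the bar's top face, midway between two aluminium covers (80 mm wide, tops 4 mm above the bar) that hide the bar's ends; the bar shows from x = -65 to +65 mm. Axes as the fixture. Its one open blind hole, 11.4 mm wide, 1 mm chamfer, 31 mm deep, is on the centre line (y = 0), x anywhere from -28 to +28 mm; dark spots alike are old holes plugged flush: find it by feel.
- pipe_mid (a point): Middle of the grey pipe held in the fixture, 50 mm thick and 280 mm long, parallel to the bar at fixture y = +115 mm; its top is 71 mm above the table.
- pin_grip (a point): Middle of the locating pin's straight round grip, 18 mm thick, 48 mm long. Steel, about 0.12 kg, 76 mm over all. Below the grip a shank 10 mm thick and 28 mm long, its last 6 mm tapering to a flat nose 6 mm across. The shoulder under the grip (24 mm below this point) rests on the block at the start; nose end 52 mm below this point. z from nose to grip. It stands in any of the block's 3 holes.
- pin_tip (a point): Centre of the locating pin's nose end.
- block: Fixed wooden block, 190 mm (x) by 60 mm (y) by 40 mm high, origin under its middle, with three holes, 11.6 mm wide and 34 mm deep, at x = -65, 0 and +65 mm, one pin standing in each.
- ballpin_top (a point): Top of another pin in the block, told by its 28 mm ball head; the top stands 40 mm above the block. To be left there.
- dishpin_top (a point): Top of the third pin in the block, told by its flat round disc head, 38 mm wide; the top stands 21 mm above the block. To be left there.
Not all that is in view belongs to the job. Leave any blue or yellow look-alike of the part that bears pin_grip alone.

How it is judged (in metres and radians):
On the way, in this order (a step that is already met when the one before it is completed fails the run):
1. the pin is lifted clear of the block (height (world z) of pin_tip above 0.045 m), for 0.1 s.
2. the pin's nose rests on the top face of the bar, between the covers (contact force between pin and fixture above 0.3 N and x of pin_tip in the frame of fixture between -0.065 and 0.065 m and y of pin_tip in the frame of fixture between -0.02 and 0.02 m and z of pin_tip in the frame of fixture between 0.033 and 0.039 m), for 0.1 s.
At the end, for the whole second after the job is handed in: The locating pin stands upright (within 0.08 rad) and still in the bar's hole, fully home: its shoulder within 2 mm of the bar's top face (nose 26 mm or more below that face). The other two pins are still in the block, within 20 mm of where they were (z of pin_tip in the frame of fixture between 0.004 and 0.01 m and x of pin_tip in the frame of fixture between -0.035 and 0.035 m and y of pin_tip in the frame of fixture between -0.005 and 0.005 m and angle between pin_tip's own z axis and vertical below 0.08 rad and linear speed of pin below 0.01 m/s and distance of each of ballpin_top, dishpin_top from where it was at the start of the episode below 0.02 m); the robot touches nothing.
It fails at once if the pin is pressed against the fixture with more than 30 N (contact force between pin and fixture above 30 N).
It fails at once if another pin is pulled out or knocked over (moved more than 20 mm) (distance of any of ballpin_top, dishpin_top from where it was at the start of the episode above 0.02 m).
It also fails if it takes over 64 s, if anything falls off the work surface, if the arm or the gripper's body presses on something with over 40 N, if the wrist force passes 120 N, or if a joint passes its speed limit or range.

## Working session

There is one attempt and no reset: what is moved stays moved. The work goes in short steps, Python scripts to look and compute and a tool call to move; the robot and the scene stay as the last step left them, time stands still between calls to the robot, and variables do not carry over. Pictures are saved under pics/ and viewed, about 8 in all and at most 12, crops included, and the job is handed in when it is done.

Besides the shell and the picture viewer there is one more tool, called after "Emit:" as name(argument=value, ...) on one line, values as JSON. step_arm: Moves the arm, as the interface text tells. Its arguments: {"type":"object","properties":{"plan":{"type":"string"},"grip_force":{"type":"number"}},"required":["plan"]}

```bash
mkdir -p pics
cat > h.py <<'E'
import numpy as np, cv2
from rig import readout, cams, workorder, spotter, ctrl
def cam(n):
    i=cams.camera_info(n); f=192/np.tan(np.radians(i['vfov'])/2)
    return f,i['cx'],i['cy'],cv2.Rodrigues(np.array(i['rvec'],float))[0],np.array(i['tvec'],float).ravel(),i
def cloud(n,d):
    f,cx,cy,R,t,_=cam(n); v,u=np.mgrid[:384,:512]
    P=np.stack([(u-cx)/f*d,(v-cy)/f*d,d],-1)
    return (P-t)@R
def proj(n,p):
    f,cx,cy,R,t,_=cam(n); q=R@np.array(p,float)+t
    return f*q[0]/q[2]+cx,f*q[1]/q[2]+cy
E
python3 - <<'E'
from h import *
print(readout.sense(), ctrl.hold_point_z)
for n in('scene','top'):
    im,d=cams.capture(n); print(cams.camera_info(n)); np.savez(n+'0.npz',im=im,d=d)
    cv2.imwrite(f'pics/{n}0.png',cv2.resize(im[:,:,::-1],(768,576)))
    C=cloud(n,d)
    for t in('pin_grip','ballpin_top','dishpin_top','block','fixture'):
        for r in spotter.regions_of(n,t)[:4]:
            m=r['pixels']&(d>0); print(n,t,round(r['conf'],2),np.round(r['extent']),m.sum(),np.round(np.median(C[m],0)) if m.any() else '')
E
```

```text
{'time_s': 0.0, 'joints': array([ 9.31623542e-01,  3.13475771e-01,  1.49842242e+00,  8.82717274e-06,
        1.33099790e+00, -2.23407068e-01]), 'dq': array([-0.00086547, -0.00133367, -0.00213602, -0.00047922,  0.00075135,
       -0.00062959]), 'tau': array([ 6.07522852e-04, -4.12253773e+01, -2.59748626e+01, -1.79537337e-04,
        4.03672631e-03,  3.66017173e-05]), 'eef_pos': array([211.8822597 , 480.03629669, 205.22742941]), 'ee_rot': array([-2.76341131e-04,  2.06389789e-01,  9.78469637e-01, -5.90248450e-04]), 'force': array([ 0.02542297, -0.77273532, -0.408835  ]), 'wrist_torque': array([0.00711548, 0.05684683, 0.00262178]), 'grip_width': 0.9956779484845107} 18.700000000000003
{'vfov': 48.52742933545306, 'cx': 253.48390982368346, 'cy': 191.10401013338674, 'rvec': array([ 1.62261934,  1.8462259 , -0.80738833]), 'tvec': array([   2.06752215, -313.50264205, 1304.59450491])}
scene pin_grip 0.68 [159. 195. 167. 107.] 10897 [ 540. -129.   35.]
scene pin_grip 0.62 [304. 183.   6.  22.] 152 [486. 165.  63.]
scene pin_grip 0.62 [365. 194.  16.  19.] 199 [515. 280.  71.]
scene pin_grip 0.57 [410. 218.  20.  29.] 297 [549. 373.  48.]
scene ballpin_top 0.45 [364. 193.  21.  20.] 193 [516. 280.  71.]
scene block 0.62 [349. 233.  50.  88.] 1846 [613. 255.  40.]
scene fixture 0.8 [160. 196. 168. 105.] 10982 [ 540. -130.   35.]
{'vfov': 53.950501444449536, 'cx': 252.99658038337154, 'cy': 194.31829150982517, 'rvec': array([ 2.21599398, -2.15039019,  0.09551507]), 'tvec': array([ 53.90925006, 541.85508867, 997.34779922])}
top pin_grip 0.54 [136. 189.  10.   3.] 57 [542. 370.  73.]
top pin_grip 0.53 [181. 180.   9.   9.] 56 [568. 262.  86.]
top pin_grip 0.38 [216. 216.   5.  10.] 44 [480. 166.  75.]
top dishpin_top 0.58 [188. 157.  11.  11.] 170 [632. 249.  61.]
top block 0.57 [183. 179.  43.  75.] 1628 [568. 263.  39.]
top fixture 0.89 [329. 210. 119.  99.] 8479 [ 511. -137.   35.]
```

View pics/scene0.png

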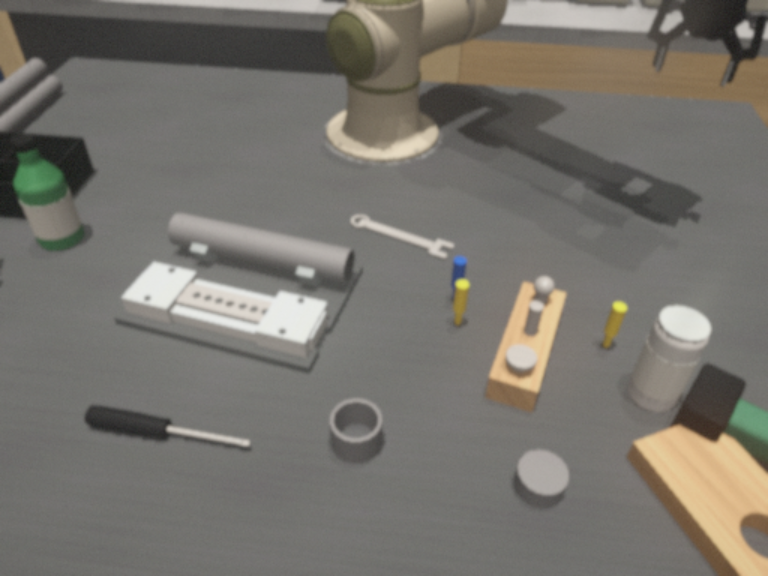

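View pics/top0.png

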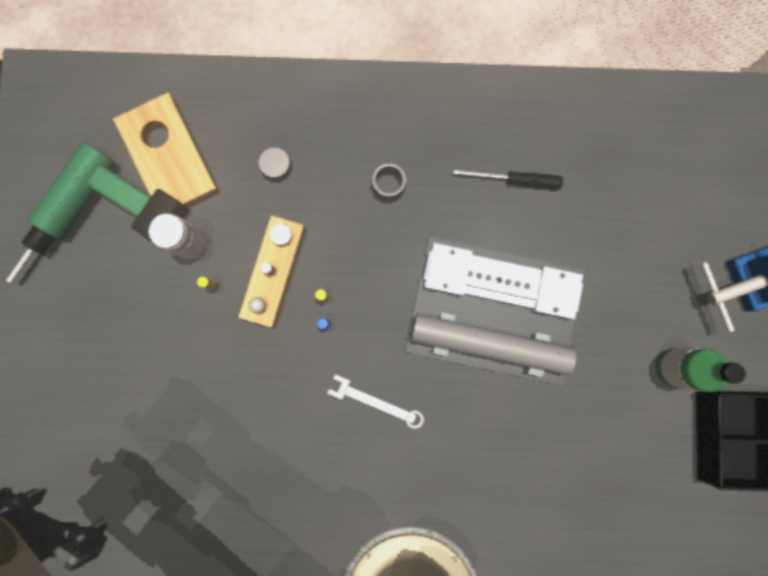

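Candidates for the pin (scaled top picture, 768 px):
- Grey straight pin in the middle hole, (267,269).
- Ball head, (258,305).
- Disc head, (281,234).
- Yellow look-alikes, (204,283) and (321,295), and a blue one, (322,324). All three stand outside the block.

I choose the grey one in the middle hole, at scene picture (535,317). Next I'll measure it and check it in a close crop.

Run:
```python
from h import *
out=[]
for n,c in(('scene',(357,212)),('top',(178,179))):
    z=np.load(n+'0.npz'); im,d=z['im'],z['d']; C=cloud(n,d)
    u,v=c; crop=im[v-36:v+36,u-48:u+48,::-1]
    out.append(cv2.resize(crop,(384,288),interpolation=cv2.INTER_CUBIC))
    X,Y,Z=C[...,0],C[...,1],C[...,2]
    print(n,'table z',np.round(np.median(Z[330:380,100:200]),1))
    hsv=cv2.cvtColor(im,cv2.COLOR_RGB2HSV).astype(int)
    # block top
    near=(abs(X-568)<130)&(abs(Y-262)<70)&(d>0)
    m=near&(Z>34)&(Z<46)&(hsv[...,1]>70)
    k=cv2.connectedComponentsWithStats(m.astype(np.uint8)); l=1+np.argmax(k[2][1:,4]); m=k[1]==l
    r=cv2.minAreaRect(C[m][:,:2].astype(np.float32)); print('block',m.sum(),r,np.median(Z[m]))
    hi=near&(Z>50)
    k=cv2.connectedComponentsWithStats(hi.astype(np.uint8))
    for i in range(1,k[0]):
        P=C[k[1]==i]
        if len(P)>15: print(' obj',np.round(k[3][i]),len(P),'min',np.round(P.min(0),1),'max',np.round(P.max(0),1), 'topmed',np.round(np.median(P[P[:,2]>np.percentile(P[:,2],60)],0),1))
    # fixture
    F=(abs(X-511)<160)&(abs(Y+137)<170)&(d>0)
    cov=F&(Z>37.5)&(Z<45)&(im.min(2)>150)
    k=cv2.connectedComponentsWithStats(cov.astype(np.uint8))
    for i in range(1,k[0]):
        if k[2][i,4]>150:
            P=C[k[1]==i]; print(' cover',len(P),cv2.minAreaRect(P[:,:2].astype(np.float32)),np.median(P[:,2]),P[:,:2].mean(0))
    p=F&(Z>50); P=C[p]; mu=P[:,:2].mean(0); 
    r=cv2.minAreaRect(P[:,:2].astype(np.float32)); print(' pipe',r,np.percentile(P[:,2],99))
    t=C[p&(Z>67)]; print(' pipe top', t.mean(0), cv2.minAreaRect(t[:,:2].astype(np.float32)))
cv2.imwrite('pics/crop.png',np.hstack(out))
f=[cv2.resize(np.load('top0.npz')['im'][150:225,270:395,::-1],(800,480),interpolation=cv2.INTER_CUBIC)]
cv2.imwrite('pics/fix.png',f[0])
```

```text
scene table z 0.5
block 1575 ((570.747802734375, 264.155517578125), (60.0235481262207, 193.9016876220703), 74.89752197265625) 40.463291248722264
 obj [362. 192.] 169 min [500.8 267.7  50.6] max [522.3 294.   81.7] topmed [511.9 280.4  77.9]
 obj [356. 211.] 182 min [560.5 255.4  50.5] max [581.3 273.1  91.8] topmed [574.7 263.8  87.3]
 obj [347. 239.] 297 min [613.4 228.7  53.1] max [652.6 265.6  64.2] topmed [634.  246.1  62.2]
 cover 909 ((549.9627685546875, -233.91860961914062), (98.40044403076172, 82.70735931396484), 79.68998718261719) 40.301723150469954 [ 549.62263301 -245.38228762]
 cover 1046 ((583.4939575195312, -53.80535125732422), (84.83345031738281, 81.76759338378906), 80.0956802368164) 40.359176381225396 [585.8353852  -49.99634777]
 pipe ((458.07269287109375, -128.10311889648438), (281.71343994140625, 51.77320861816406), 79.50865173339844) 72.78143492709243
 pipe top [ 457.00345484 -122.19053032   69.93389079] ((455.5621337890625, -127.72262573242188), (281.5453796386719, 34.457618713378906), 79.48946380615234)
top table z 0.0
block 1273 ((569.8515625, 265.25164794921875)
[... 267 characters left out ...]
88.4]
 obj [170. 203.] 96 min [494.4 268.9  65. ] max [520.5 295.2  82.8] topmed [506.7 282.6  78.4]
 cover 693 ((583.0847778320312, -50.10303497314453), (74.9705581665039, 80.38855743408203), 79.11326599121094) 39.76619042778123 [583.01447342 -48.69566318]
 cover 697 ((546.888671875, -245.65921020507812), (76.96772003173828, 80.28036499023438), 79.64256286621094) 39.99385565734117 [ 546.46312734 -244.89612976]
 pipe ((450.41204833984375, -126.05911254882812), (281.14129638671875, 57.689491271972656), 80.0784912109375) 73.67110124970273
 pipe top [ 451.54890528 -126.10986733   69.70906689] ((452.52984619140625, -126.59027099609375), (280.6313171386719, 34.118377685546875), 79.27410888671875)
```

View pics/crop.png

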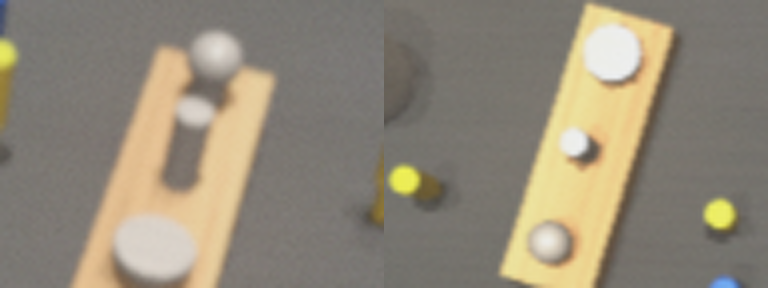

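View pics/fix.png

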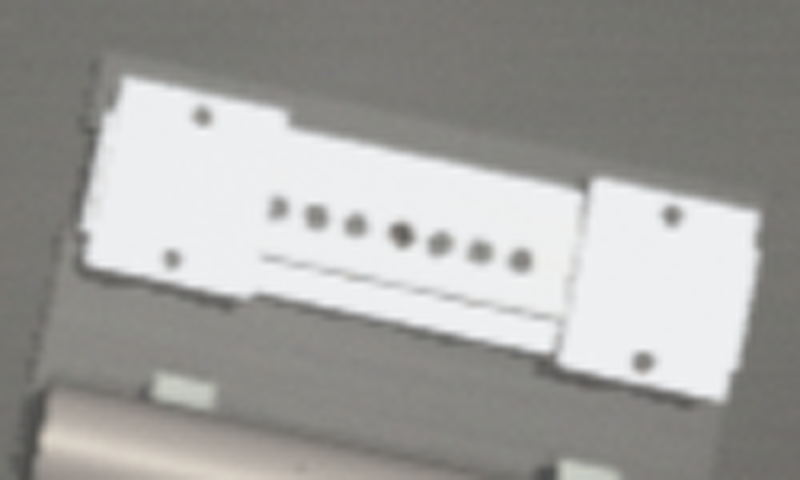

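The crop shows the plain straight grey pin in the middle hole, at about (190,140) on the left and (575,143) on the right. The ball and disc pins are on either side of it. The bar shows seven dark spots along its centre line. Next I'll work out the fixture frame and the first move.

```bash
cat >> h.py <<'E'
def go(x,y,z,yaw,pos=None):
    """shift in tool cm, twist deg, to put TCP at xyz with jaw axis at world angle yaw (deg)"""
    from scipy.spatial.transform import Rotation as Ro
    s=readout.sense(); q=s['ee_rot']; R=Ro.from_quat([q[1],q[2],q[3],q[0]]).as_matrix()
    p=s['eef_pos'] if pos is None else np.array(pos)
    dl=R.T@(np.array([x,y,z])-p)/10
    cur=np.degrees(np.arctan2(R[1,1],R[0,1])); tw=-((yaw-cur+90)%180-90)
    print('pos',np.round(p,1),'shift cm',np.round(dl,2),'twist',round(tw,1),'yaw now',round(cur,1),'F',np.round(s['force'],1),'t',round(s['time_s'],1),'w',round(s['grip_width']*85,1),'tilt',np.round(R[:,2],3))
E
python3 - <<'E'
from h import *
f,cx,cy,R,t,_=cam('top')
def plane(u,v,z):
    d=R.T@np.array([(u-cx)/f,(v-cy)/f,1]); o=-R.T@t; return o+d*(z-o[2])/d[2]
D=np.array([plane(270+(u+.5)/6.4-.5,150+(v+.5)/6.4-.5,36)[:2] for u,v in [(280,208),(316,217),(355,226),(401,235),(440,244),(480,252),(520,261)]])
print(np.round(D,1)); l=cv2.fitLine(D.astype(np.float32),cv2.DIST_L2,0,.01,.01).ravel(); print(l,np.degrees(np.arctan2(l[1],l[0])))
go(570,264.7,150,74.9,[212.07,480.27,205.79])
E
```

```text
[[ 576.5  -90. ]
 [ 573.2 -105.1]
 [ 569.9 -121.5]
 [ 566.8 -140.8]
 [ 563.5 -157.1]
 [ 560.6 -173.9]
 [ 557.4 -190.6]]
[ 1.8442413e-01  9.8284674e-01  5.6684546e+02 -1.3984865e+02] 79.37244
pos [212.1 480.3 205.8] shift cm [-41.45  -5.26   5.58] twist -8.7 yaw now 66.2 F [0.4 0.2 1.1] t 0.6 w 84.9 tilt [ 0. -0. -1.]
```

Emit:
step_arm(plan="-5 -0.6 0 -1 100;-10 -1.3 0 -2 100;-15 -1.9 0 -3 100;-20 -2.5 0 -4 100;-25 -3.2 0 -5 100;-30 -3.8 0 -6 100;-35 -4.4 0 -7 100;-39 -5 2 -8 100;-41.45 -5.26 5.58 -8.7 100;-41.45 -5.26 5.58 -8.7 100")

```text
time_s: 1.6
eef_pos: [570.1, 261.9, 144.5]
ee_rot: [-0.004, 0.133, 0.991, -0.002]
force: [-0.5, 0.5, -0.4]
grip_width: 0.997
```

Run:
```python
from h import *
go(570,264.7,50,74.9)
im,d=cams.capture('top')
cv2.imwrite('pics/t1.png',cv2.resize(im[120:240,110:270,::-1],(800,600),interpolation=cv2.INTER_CUBIC))
```

```text
pos [570.1 261.9 144.5] shift cm [0.02 0.31 9.45] twist -0.2 yaw now 74.7 F [-0.5  0.5 -0.4] t 1.6 w 84.7 tilt [-0.008 -0.002 -1.   ]
```

Emit:
step_arm(plan="0 0 0 0 100;0 0 2 0 100;0 0 3.5 0 100;0 0 3.5 0 100;0 0 3.5 0 100")

```text
time_s: 2.15
eef_pos: [570.1, 265.6, 116.9]
ee_rot: [0.001, 0.131, 0.991, 0.0]
force: [0.8, -0.3, 0.8]
grip_width: 0.999
```

Run:
```python
from h import *
go(570,264.7,50,74.9)
im,d=cams.capture('scene')
cv2.imwrite('pics/s1.png',cv2.resize(im[100:280,250:490,::-1],(800,600),interpolation=cv2.INTER_CUBIC))
```

```text
pos [570.1 265.6 116.9] shift cm [-0.   -0.1   6.69] twist 0.0 yaw now 74.9 F [ 0.8 -0.3  0.8] t 2.1 w 84.9 tilt [ 0.002  0.001 -1.   ]
```

View pics/s1.png

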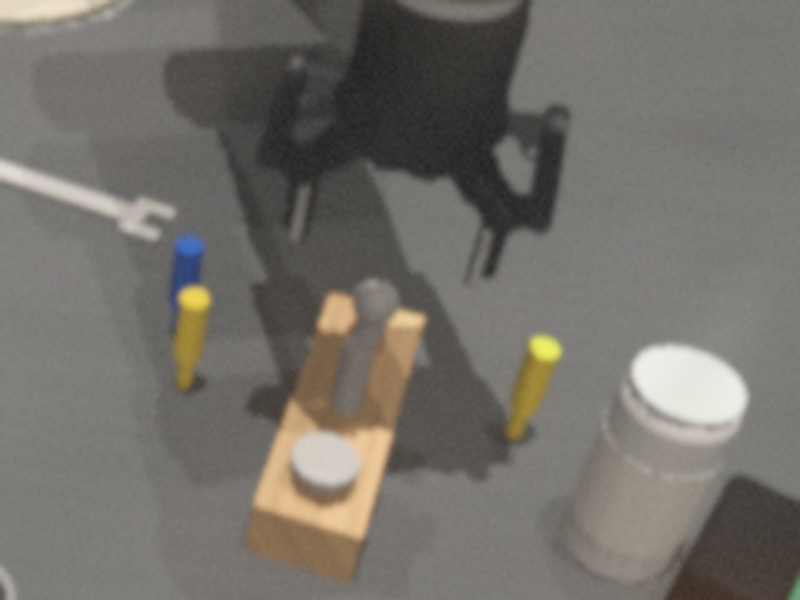

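The gripper is centred over the block row in y, with the straight pin below it. The yellow and blue pins are well outside the fingers, so I'll descend and close.

Emit:
step_arm(plan="0 0 3 0 100;0 0 5 0 100;0 0 6.5 0 100;0 0 6.5 0 100;0 0 6.5 0 100;0 0 6.5 0 100")

```text
time_s: 2.8
eef_pos: [570.8, 265.0, 51.5]
ee_rot: [0.001, 0.132, 0.991, 0.0]
force: [-0.9, 0.2, 0.1]
grip_width: 1.003
```

Emit:
step_arm(plan="0 0 0 0 10;0 0 0 0 0;0 0 0 0 0;0 0 0 0 0;0 0 0 0 0;0 0 0 0 0;0 0 0 0 0;0 0 0 0 0", grip_force=60)

```text
time_s: 3.6
eef_pos: [570.2, 264.7, 50.2]
ee_rot: [0.0, 0.132, 0.991, -0.0]
force: [-0.7, -0.8, 3.6]
grip_width: 0.174
```

Emit:
step_arm(plan="0 0 0 0 0;0 0 0 0 0;0 0 0 0 0")

```text
time_s: 3.9
eef_pos: [570.1, 264.7, 50.2]
ee_rot: [0.0, 0.132, 0.991, 0.0]
force: [-0.8, -1.7, 4.8]
grip_width: 0.177
```

Emit:
step_arm(plan="0 0 -1 0 0;0 0 -2 0 0;0 0 -3 0 0;0 0 -4 0 0;0 0 -4 0 0;0 0 -4 0 0")

```text
time_s: 4.5
eef_pos: [570.0, 264.7, 90.1]
ee_rot: [0.0, 0.132, 0.991, 0.0]
force: [-1.0, -0.3, -1.4]
grip_width: 0.179
```

Run:
```python
from h import *
go(565.3,-147.8,100,79.4)
im,d=cams.capture('scene'); np.savez('s2.npz',im=im,d=d)
cv2.imwrite('pics/s2.png',cv2.resize(im[130:280,280:480,::-1],(800,600),interpolation=cv2.INTER_CUBIC))
```

```text
pos [570.  264.7  90.1] shift cm [-10.31 -39.95  -1.  ] twist -4.5 yaw now 74.9 F [-1.  -0.3 -1.4] t 4.5 w 15.3 tilt [ 0.  0. -1.]
```

View pics/s2.png

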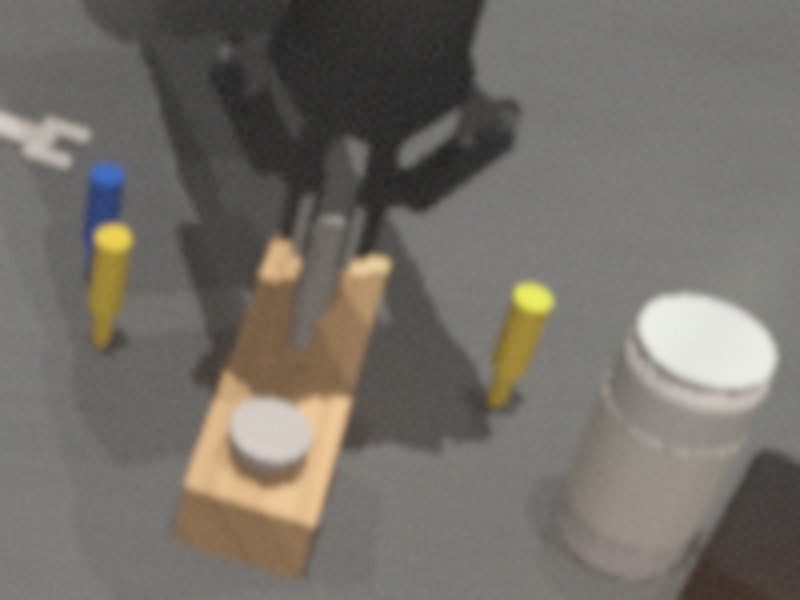

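The pin is held, upright and clear of the block, and the disc pin is in place. I'll carry it to the fixture, above x = +34 mm.

Emit:
step_arm(plan="0 0 -3 0 0;-1.2 -4.5 -3 -0.5 0;-2.4 -9 -3 -1 0;-3.7 -13.5 -3 -1.5 0;-5 -18 -3 -2.2 0;-6.1 -22.5 -3 -2.8 0;-7.4 -27 -3 -3.4 0;-8.6 -31.5 -3 -4 0;-9.6 -35 -3 -4.5 0;-10.05 -36.56 -3 -4.5 0")

```text
time_s: 5.55
eef_pos: [571.2, -117.4, 119.4]
ee_rot: [-0.0, 0.094, 0.996, -0.0]
force: [0.2, 0.9, -1.3]
grip_width: 0.177
```

Emit:
step_arm(plan="0 0 1 0 0;0 0 2.5 0 0;0 0 3.5 0 0;0 0 3.5 0 0;0 0 3.5 0 0;0 0 3.5 0 0")

```text
time_s: 6.15
eef_pos: [572.0, -114.1, 85.6]
ee_rot: [0.001, 0.092, 0.996, -0.0]
force: [-0.0, -0.4, -1.4]
grip_width: 0.176
```

Run:
```python
from h import *
go(571.6,-114.4,80,79.4)
im,d=cams.capture('top'); a=im[145:225,265:372,::-1]
im,d=cams.capture('scene'); b=im[150:260,70:217,::-1]
cv2.imwrite('pics/s3.png',np.hstack([cv2.resize(x,(400,300),interpolation=cv2.INTER_CUBIC) for x in(a,b)]))
```

```text
pos [ 572.  -114.1   85.6] shift cm [ 0.04 -0.04  0.56] twist 0.0 yaw now 79.4 F [-0.  -0.4 -1.4] t 6.2 w 14.9 tilt [ 0.001 -0.    -1.   ]
```

View pics/s3.png

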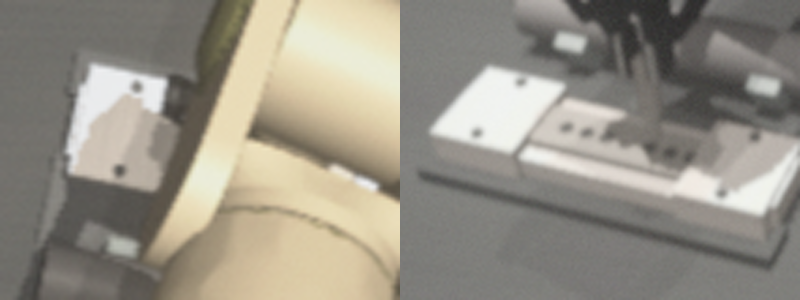

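The nose is above the bar's centre line, inside the covers. I'll descend gently.

Emit:
step_arm(plan="0 0 0.3 0 0;0 0 0.6 0 0;0 0 0.8 0 0;0 0 0.9 0 0;0 0 0.9 0 0;0 0 0.94 0 0;0 0 0.96 0 0;0 0 0.98 0 0;0 0 0.98 0 0")

```text
time_s: 7.15
eef_pos: [571.6, -114.4, 75.2]
ee_rot: [0.0, 0.093, 0.996, 0.0]
force: [0.1, -0.1, -1.2]
grip_width: 0.176
```

Emit:
step_arm(plan="0 0 0.02 0 0;0 0 0.04 0 0;0 0 0.06 0 0;0 0 0.06 0 0")

```text
time_s: 7.55
eef_pos: [571.6, -114.4, 74.6]
ee_rot: [-0.0, 0.093, 0.996, -0.0]
force: [-0.0, 0.7, -0.9]
grip_width: 0.179
```

Emit:
step_arm(plan="0 0 0.02 0 0;0 0 0.02 0 0;0 0 0.02 0 0")

```text
time_s: 7.85
eef_pos: [571.6, -114.4, 74.4]
ee_rot: [-0.0, 0.093, 0.996, -0.0]
force: [-0.3, 0.4, -1.0]
grip_width: 0.176
```

Emit:
step_arm(plan="0 0 0.02 0 0;0 0 0.02 0 0;0 0 0.02 0 0")

```text
time_s: 8.15
eef_pos: [571.7, -114.4, 74.2]
ee_rot: [0.0, 0.093, 0.996, 0.0]
force: [1.1, -0.3, -1.5]
grip_width: 0.177
```

Emit:
step_arm(plan="0 0 0.02 0 0;0 0 0.02 0 0;0 0 0.02 0 0")

```text
time_s: 8.45
eef_pos: [571.7, -114.4, 74.1]
ee_rot: [0.0, 0.093, 0.996, -0.0]
force: [0.4, 0.7, 0.3]
grip_width: 0.178
```

Emit:
step_arm(plan="0 0 0.02 0 0;0 0 0.02 0 0;0 0 0.02 0 0")

```text
time_s: 8.75
eef_pos: [571.8, -114.5, 74.1]
ee_rot: [0.0, 0.093, 0.996, -0.0]
force: [0.0, 1.0, 2.9]
grip_width: 0.17
```

Emit:
step_arm(plan="0 0 0.02 0 0;0 0 0.02 0 0;0 0 0.02 0 0")

```text
time_s: 9.05
eef_pos: [571.9, -114.5, 74.0]
ee_rot: [0.0, 0.093, 0.996, -0.0]
force: [-1.4, -0.0, 6.2]
grip_width: 0.175
```

Contact is at about 7 N. Now I'll slide along −x.

Emit:
step_arm(plan="0 -0.1 0 0 0;0 -0.2 0 0 0;0 -0.3 0 0 0;0 -0.4 0 0 0;0 -0.5 0 0 0;0 -0.5 0 0 0")

```text
time_s: 9.65
eef_pos: [571.1, -118.7, 74.0]
ee_rot: [0.0, 0.093, 0.996, 0.001]
force: [1.0, 3.6, 5.4]
grip_width: 0.171
```

Emit:
step_arm(plan="0 -0.1 0 0 0;0 -0.2 0 0 0;0 -0.3 0 0 0;0 -0.3 0 0 0")

```text
time_s: 10.05
eef_pos: [570.5, -121.6, 74.0]
ee_rot: [0.0, 0.093, 0.996, 0.001]
force: [0.8, 3.5, 6.5]
grip_width: 0.178
```

Emit:
step_arm(plan="0 -0.1 0 0 0;0 -0.2 0 0 0;0 -0.3 0 0 0;0 -0.3 0 0 0")

```text
time_s: 10.45
eef_pos: [570.0, -124.5, 74.0]
ee_rot: [0.0, 0.093, 0.996, 0.001]
force: [0.6, 3.0, 5.8]
grip_width: 0.174
```

Emit:
step_arm(plan="0 -0.1 0 0 0;0 -0.2 0 0 0;0 -0.3 0 0 0;0 -0.4 0 0 0;0 -0.5 0 0 0;0 -0.5 0 0 0")

```text
time_s: 11.05
eef_pos: [569.1, -129.5, 74.0]
ee_rot: [0.0, 0.093, 0.996, 0.001]
force: [0.7, 3.6, 5.1]
grip_width: 0.177
```

Emit:
step_arm(plan="0 -0.1 0 0 0;0 -0.2 0 0 0;0 -0.3 0 0 0;0 -0.4 0 0 0;0 -0.5 0 0 0;0 -0.5 0 0 0")

```text
time_s: 11.65
eef_pos: [568.1, -134.4, 74.0]
ee_rot: [0.0, 0.093, 0.996, 0.001]
force: [1.2, 3.4, 6.6]
grip_width: 0.178
```

Emit:
step_arm(plan="0 -0.1 0 0 0;0 -0.2 0 0 0;0 -0.3 0 0 0;0 -0.3 0 0 0")

```text
time_s: 12.05
eef_pos: [567.1, -138.0, 73.4]
ee_rot: [-0.0, 0.093, 0.996, 0.0]
force: [0.0, 0.9, -2.2]
grip_width: 0.172
```

The z force vanished and the pin sank at y ≈ −138, so it has found the open hole. I'll centre it, then lower in small steps.

Emit:
step_arm(plan="0 -0.1 0 0 0;0 -0.15 0.02 0 0;0 -0.15 0.05 0 0;0 -0.15 0.05 0 0")

```text
time_s: 12.45
eef_pos: [566.8, -139.6, 72.8]
ee_rot: [-0.0, 0.093, 0.996, 0.0]
force: [0.4, -0.2, -2.1]
grip_width: 0.177
```

Emit:
step_arm(plan="0 -0.05 0.03 0 0;0 -0.05 0.06 0 0;0 -0.05 0.1 0 0;0 -0.05 0.1 0 0")

```text
time_s: 12.85
eef_pos: [566.8, -140.0, 72.0]
ee_rot: [-0.0, 0.093, 0.996, -0.0]
force: [1.1, 0.6, -1.6]
grip_width: 0.176
```

Emit:
step_arm(plan="0 0 0.05 0 0;0 0 0.1 0 0;0 0 0.15 0 0;0 0 0.15 0 0")

```text
time_s: 13.25
eef_pos: [566.8, -140.0, 70.5]
ee_rot: [-0.0, 0.093, 0.996, 0.0]
force: [0.3, -0.0, -1.5]
grip_width: 0.174
```

Emit:
step_arm(plan="0 0 0.05 0 0;0 0 0.1 0 0;0 0 0.1 0 0")

```text
time_s: 13.55
eef_pos: [566.8, -140.0, 69.5]
ee_rot: [-0.0, 0.093, 0.996, 0.0]
force: [0.1, -0.3, -0.5]
grip_width: 0.175
```

Emit:
step_arm(plan="0 0 0.03 0 0;0 0 0.06 0 0;0 0 0.06 0 0")

```text
time_s: 13.85
eef_pos: [566.8, -140.0, 69.0]
ee_rot: [0.0, 0.093, 0.996, 0.0]
force: [0.1, 0.1, -0.9]
grip_width: 0.177
```

Emit:
step_arm(plan="0 0 0.03 0 0;0 0 0.06 0 0;0 0 0.06 0 0")

```text
time_s: 14.15
eef_pos: [566.8, -140.0, 68.3]
ee_rot: [-0.0, 0.093, 0.996, 0.0]
force: [0.5, 0.4, -1.8]
grip_width: 0.175
```

Emit:
step_arm(plan="0 0 0.03 0 0;0 0 0.06 0 0;0 0 0.06 0 0")

```text
time_s: 14.45
eef_pos: [566.8, -140.0, 67.7]
ee_rot: [-0.0, 0.093, 0.996, 0.0]
force: [0.4, -0.2, -1.2]
grip_width: 0.175
```

Emit:
step_arm(plan="0 0 0.03 0 0;0 0 0.06 0 0;0 0 0.06 0 0")

```text
time_s: 14.75
eef_pos: [566.8, -140.0, 67.2]
ee_rot: [-0.0, 0.093, 0.996, 0.0]
force: [0.0, -0.5, -1.6]
grip_width: 0.177
```

Emit:
step_arm(plan="0 0 0.06 0 0;0 0 0.12 0 0;0 0 0.18 0 0;0 0 0.2 0 0")

```text
time_s: 15.15
eef_pos: [566.8, -139.9, 65.1]
ee_rot: [-0.0, 0.093, 0.996, 0.0]
force: [1.2, 0.7, -1.2]
grip_width: 0.179
```

Emit:
step_arm(plan="0 0 0.08 0 0;0 0 0.16 0 0;0 0 0.24 0 0;0 0 0.32 0 0;0 0 0.4 0 0;0 0 0.4 0 0")

```text
time_s: 15.75
eef_pos: [566.8, -140.0, 61.1]
ee_rot: [-0.0, 0.093, 0.996, 0.0]
force: [-0.2, 0.5, -3.0]
grip_width: 0.171
```

Emit:
step_arm(plan="0 0 0.08 0 0;0 0 0.16 0 0;0 0 0.24 0 0;0 0 0.32 0 0;0 0 0.4 0 0;0 0 0.4 0 0")

```text
time_s: 16.35
eef_pos: [566.8, -140.0, 57.1]
ee_rot: [-0.0, 0.093, 0.996, 0.0]
force: [-0.2, 0.8, -1.7]
grip_width: 0.176
```

Emit:
step_arm(plan="0 0 0.08 0 0;0 0 0.16 0 0;0 0 0.24 0 0;0 0 0.32 0 0;0 0 0.4 0 0;0 0 0.4 0 0")

```text
time_s: 16.95
eef_pos: [566.8, -140.0, 53.1]
ee_rot: [-0.0, 0.093, 0.996, 0.0]
force: [-0.5, -0.4, -1.9]
grip_width: 0.176
```

Emit:
step_arm(plan="0 0 0.08 0 0;0 0 0.16 0 0;0 0 0.24 0 0;0 0 0.32 0 0;0 0 0.4 0 0;0 0 0.4 0 0")

```text
time_s: 17.55
eef_pos: [566.8, -140.0, 49.1]
ee_rot: [-0.0, 0.093, 0.996, 0.0]
force: [-0.2, 0.3, -0.8]
grip_width: 0.174
```

Emit:
step_arm(plan="0 0 0.04 0 0;0 0 0.08 0 0;0 0 0.12 0 0;0 0 0.14 0 0;0 0 0.14 0 0")

```text
time_s: 18.05
eef_pos: [566.8, -140.0, 47.8]
ee_rot: [-0.0, 0.093, 0.996, 0.0]
force: [1.0, 0.1, -2.0]
grip_width: 0.179
```

Emit:
step_arm(plan="0 0 0.03 0 0;0 0 0.06 0 0;0 0 0.09 0 0;0 0 0.12 0 0;0 0 0.12 0 0")

```text
time_s: 18.55
eef_pos: [566.8, -140.0, 46.5]
ee_rot: [-0.0, 0.093, 0.996, -0.0]
force: [-0.4, -0.6, -1.0]
grip_width: 0.177
```

Emit:
step_arm(plan="0 0 0.02 0 0;0 0 0.04 0 0;0 0 0.04 0 0")

```text
time_s: 18.85
eef_pos: [566.9, -140.0, 46.3]
ee_rot: [0.0, 0.093, 0.996, -0.0]
force: [-0.5, -0.0, 0.1]
grip_width: 0.178
```

Emit:
step_arm(plan="0 0 0.02 0 0;0 0 0.02 0 0;0 0 0.02 0 0")

```text
time_s: 19.15
eef_pos: [567.0, -140.1, 46.2]
ee_rot: [0.0, 0.093, 0.996, -0.0]
force: [-0.1, -0.4, 2.0]
grip_width: 0.176
```

The shoulder is meeting the bar at TCP z ≈ 46.2, as expected. I'll press slightly more, then release.

Emit:
step_arm(plan="0 0 0.02 0 0;0 0 0.02 0 0;0 0 0.04 0 0;0 0 0.04 0 0;0 0 0.04 0 0")

```text
time_s: 19.65
eef_pos: [567.2, -140.1, 46.2]
ee_rot: [0.0, 0.093, 0.996, -0.0]
force: [-0.6, 0.6, 6.5]
grip_width: 0.178
```

Emit:
step_arm(plan="0 0 -0.02 0 5;0 0 -0.04 0 25;0 0 -0.04 0 50;0 0 -0.04 0 50;0 0 -0.04 0 50;0 0 -0.04 0 50")

```text
time_s: 20.25
eef_pos: [566.8, -140.0, 45.9]
ee_rot: [-0.0, 0.093, 0.996, 0.0]
force: [0.5, 0.5, -0.7]
grip_width: 0.501
```

Emit:
step_arm(plan="0 0 -2 0 50;0 0 -5 0 50;0 0 -8 0 50;0 0 -11 0 50;0 0 -14 0 50;0 0 -14 0 50;0 0 -14 0 50")

```text
time_s: 20.95
eef_pos: [566.8, -140.0, 185.9]
ee_rot: [0.0, 0.093, 0.996, -0.0]
force: [0.0, 0.4, -0.8]
grip_width: 0.499
```

Emit:
step_arm(plan="3 3 0 0 50;5 8 0 0 50;5 13 0 0 50;5 18 0 0 50;5 22 0 0 50;5 22 0 0 50;5 22 0 0 50;5 22 0 0 50")

```text
time_s: 21.75
eef_pos: [557.9, 84.6, 185.1]
ee_rot: [-0.001, 0.093, 0.996, -0.0]
force: [-0.9, 0.0, -0.1]
grip_width: 0.499
```

Run:
```python
from h import *
s=readout.sense(); print(s['eef_pos'],s['time_s'],s['grip_width'])
im,d=cams.capture('top'); a=im[145:225,265:372,::-1]; C=cloud('top',d)
P=C[(d>0)&(abs(C[...,0]-566.8)<16)&(abs(C[...,1]+140)<16)&(C[...,2]>50)]; print('top cam pin',len(P),P.max(0),np.median(P,0))
im,d=cams.capture('scene'); b=im[150:260,70:217,::-1]; C=cloud('scene',d)
P=C[(d>0)&(abs(C[...,0]-566.8)<16)&(abs(C[...,1]+140)<16)&(C[...,2]>50)]; print('scene pin',len(P),P.max(0),np.median(P,0))
for zlo,zhi in((50,60),(60,70),(70,80)):
    Q=P[(P[:,2]>zlo)&(P[:,2]<zhi)]; print(zlo,len(Q),Q.mean(0))
cv2.imwrite('pics/s4.png',np.hstack([cv2.resize(x,(400,300),interpolation=cv2.INTER_CUBIC) for x in(a,b)]))
```

```text
[557.91623297  84.56285254 185.1337033 ] 21.75 0.49940935174622525
top cam pin 60 [ 575.52209944 -130.09721505   88.40947622] [ 565.29572858 -136.68868012   82.4878555 ]
scene pin 160 [ 577.67279441 -130.99772242   86.98301668] [ 573.06052335 -137.68517431   72.86908669]
50 36 [ 573.14880298 -137.58065821   54.84132066]
60 33 [ 572.88835787 -137.22240193   65.17157969]
70 35 [ 573.01930318 -137.71565995   74.73190804]
```

View pics/s4.png

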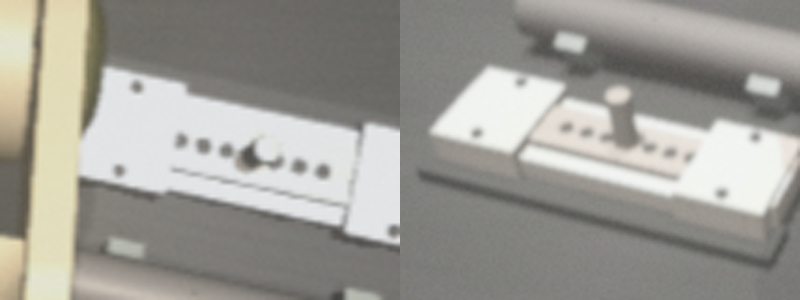

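The pin stands upright in the middle hole, at about (255,155) in the left half and (622,115) in the right. Its shoulder is on the bar and the gripper is clear. I'll hand it in.

Run:
```python
from h import *
print(workorder.finish_job())
```

```text
the job is handed in; nothing more can be done
None
```

The straight-grip pin is out of the wooden block and standing fully home in the fixture bar's hole. I handed the job in at about 22 s; no verdict is reported.

- **Finding the hole:** I set the nose on the bar at about fixture x = +34 mm and slid it along at about 7 N. It dropped in at about x = +8 mm, and I lowered it with almost no resistance.
- **Seating:** The shoulder met the bar about 28 mm below where the nose had touched the top face. I then pressed to about 8 N, the highest force seen in any reading, and released.
- **Last checks:** The pin stands upright: its mean position shifts by under 0.5 mm between heights 55 and 75 mm in the scene camera. Both cameras put its top at 87 to 88 mm, where 84 mm is expected. They read 2 to 4 mm too high in the same way when it stood in the block, so I trust the contact height.
- **Not rechecked:** I did not measure the ball and disc pins again at the end. The disc pin was in place after the lift. The ball pin was partly hidden in that view, but nothing came near it.

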